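# Snap the tablet tub's lid shut

### The arm

A 7-joint arm with a two-finger parallel gripper is mounted at the origin on a cart in front of the work surface, level with it; the furniture and walls round the work are solid. World frame = base frame: x ahead of the robot, y to its left, z up, the work surface at z = 0. Lengths are in mm, angles in rad, forces in N, time in s.
With the tool pointing down it reaches from about 400 to 900 mm from the base axis. Payload 5.5 kg.
Tool frame: the origin (TCP) lies between the finger pads; the fingertips stand 11 mm ahead of it and the grasp point (between the pads) lies 8 mm behind it; z points along the fingers, x is the direction in which the jaws open and shut, and the axes are right-handed (so a half turn about z gives the same grasp; the last joint's range is limited). The gripper opens to 92 mm and grips with 3 to 60 N. Pads are 19 mm wide; open, the fingers measure 130 mm over their backs; the gripper's body (75 mm by 190 mm) begins 47 mm behind the grasp point.
Start: joints at [1.033, 0.501, -0.427, 1.55, 0.221, 1.138, -0.21], TCP at [466.668, -452.461, 237.729] pointing down, gripper open.
Joint ranges: [-2.88, 2.88], [-0.31, 2.03], [-1.54, 1.56], [0.2, 2.42], [-1.41, 4.55], [0.19, 2.02], [-2.57, 2.57]. Speed limits (rad/s): [2.57, 2.57, 3.14, 3.14, 3.14, 3.14, 3.14].

### API

Orientations are given as a unit quaternion [x, y, z, w].
In Python, from cell import manip, eyes, finish_job gives the robot as it stands.
- The arm moves only by the tool play_rows, never from a script. Its argument "moves" is a list of rows, each an object of numbers: "x", "y", "z": the shift along the world's x, y, z in cm; "wx", "wy", "wz": the turn, a rotation vector about the world's x, y, z in rad; "claw": the closure, from 0 (fully open) to 1 (shut). A call has exactly 5 rows; each row is the pose to reach, as a shift and turn from the pose commanded when the call began; what a row does not reach only later rows make up. A row lasts 1/8 s, in which the tool goes at most 62.5 mm and 10.7 degrees, less where a joint would pass 70% of its speed; a pose out of reach is approached as far as the arm can. A call with a gripper value outside its range is refused whole. The fingers move at their own pace and stop on an object; "newtons" is the grip in N (left out, the last holds). Time passes only in rows, so rows that repeat a pose let the fingers close, or fill a call up. It gives the time, the measured TCP pose, the force and the opening at its end, in the units of the state.
- manip.get_state(): the state, without advancing time (a new reading comes with each control period).
- eyes.read_camera(name): name is "scene" or "top"; returns a dict with "image" (400x640x3 uint8, blue, green, red), "mtx" (3x3 intrinsics, pixels), "distortion" ([k1, k2, p1, p2, k3] as OpenCV has them; the pictures are not rectified), "R" (3x3) and "t" (3): a world point X has camera coordinates R X + t. Camera axes: x right, y down, z forward; pixel columns grow to the right and rows downward; lengths in mm; the calibration is good to about 2 mm. A picture is of the moment at which its call begins. There is no depth.
- finish_job(): hands the job in, once; it reports no verdict.
The state is a dict: "t": time; "qpos": joint angles; "qd": joint speeds; "joint_efforts": joint torques, N m; "tool_pos": TCP position; "orientation": TCP orientation; "contact_force": force on the tool from outside, world axes, zero at the start; "moment": the same for the moment, N m; "opening": finger opening in mm.
Only numpy, scipy, OpenCV 4.12 (cv2) and the standard library are available. Lean on these libraries where they do the work, as an engineer would, in place of code of your own. Each camera call takes 0.05 s, during which the arm holds its last target.

### The job

The lid of the grey laundry-tablet tub is only resting in place: press down all four sides of its white rim, one after another in any order, until every section has clicked shut and lies flush. Only press with the fingertips: do not grip, lift or tip the tub or shove it out of its place, and leave the things around it where they are.

Things in the scene. Friction and masses are not known exactly. Their poses are not given: they have to be found in the camera images.
- tub: loose grey rectangular tub, white snap-fit lid 120 (tub x) by 160 mm (tub y), top 70 mm up when shut; 0.5 to 1.1 kg. Origin: centre of its underside; z up, x away from the robot when unturned (starts turned up to 0.5 rad either way). Lid: fixed flat 56x96 mm centre panel, four rim sections around it, 32 mm wide, mitred, hinged on the panel's edges, all popped up at the start, outer edges 7.5 mm high.
- rim_near (a joint): angle of the rim section on the long side toward the robot (tub -x), rad: 0 = popped up; grows as it is pressed; 0.24 = shut, flush with the centre panel. It snaps: pressed down on its bead with 8 to 10 N it gives way past half travel (0.12), clicks down by itself and stays; let go earlier, it springs back up.
- press_near (a point): where to press: middle of the top of the low bead (6 mm wide, 2 mm proud) near the outer edge of that section; at (-54, 0) mm in tub x, y and 72 mm above the worktop once shut, about 6 mm higher and under 2 mm nearer the tub's axis while popped up (26 mm out from the hinge). Moves with the section.
- rim_far (a joint): angle of the rim section on the long side away from the robot (tub +x), rad: 0 = popped up; grows as it is pressed; 0.24 = shut, flush with the centre panel. It snaps: pressed down on its bead with 8 to 10 N it gives way past half travel (0.12), clicks down by itself and stays; let go earlier, it springs back up.
- press_far (a point): where to press: middle of the top of the low bead (6 mm wide, 2 mm proud) near the outer edge of that section; at (54, 0) mm in tub x, y and 72 mm above the worktop once shut, about 6 mm higher and under 2 mm nearer the tub's axis while popped up (26 mm out from the hinge). Moves with the section.
- rim_left (a joint): angle of the rim section on the short side on the robot's left (tub +y), rad: 0 = popped up; grows as it is pressed; 0.24 = shut, flush with the centre panel. It snaps: pressed down on its bead with 8 to 10 N it gives way past half travel (0.12), clicks down by itself and stays; let go earlier, it springs back up.
- press_left (a point): where to press: middle of the top of the low bead (6 mm wide, 2 mm proud) near the outer edge of that section; at (0, 74) mm in tub x, y and 72 mm above the worktop once shut, about 6 mm higher and under 2 mm nearer the tub's axis while popped up (26 mm out from the hinge). Moves with the section.
- rim_right (a joint): angle of the rim section on the short side on the robot's right (tub -y), rad: 0 = popped up; grows as it is pressed; 0.24 = shut, flush with the centre panel. It snaps: pressed down on its bead with 8 to 10 N it gives way past half travel (0.12), clicks down by itself and stays; let go earlier, it springs back up.
- press_right (a point): where to press: middle of the top of the low bead (6 mm wide, 2 mm proud) near the outer edge of that section; at (0, -74) mm in tub x, y and 72 mm above the worktop once shut, about 6 mm higher and under 2 mm nearer the tub's axis while popped up (26 mm out from the hinge). Moves with the section.
- tape_1: loose black roll of tape lying flat, 58x56x19 mm, origin under its centre; left of the tub
- dosing_ball: loose pale round dosing cup, 66 mm across, 50 mm tall, open at the top, origin under its centre; left of the tub toward the back
- pegs_4: loose white clothes peg lying flat, 72x15x12 mm, long axis y, origin under its centre; between the tub and the robot
- pegs_5: loose wooden clothes peg lying flat, 72x15x12 mm, long axis y, origin under its centre; right of the tub
Mind the look-alikes: they are no part of the job. Of the things shaped like the tub, the grey one is meant.

How it is judged:
By the outcome, as a careful person would: the job done as asked, in the order asked, and still so for the second after the job is handed in, with the robot touching nothing.
It also fails if it takes over 48 s, if anything falls off the work surface, if the arm or the gripper's body presses on something with over 40 N, if the wrist force passes 120 N, or if a joint passes its speed limit or range.

## Working session

There is one attempt and no reset: what is moved stays moved. The work goes in short steps, Python scripts to look and compute and a tool call to move; the robot and the scene stay as the last step left them, time stands still between calls to the robot, and variables do not carry over. Pictures are saved under pics/ and viewed, and the job is handed in when it is done.

Besides the shell and the picture viewer there is one more tool, called after "Emit:" as a command line: name --argument value ..., lists and objects as JSON in quotes. play_rows: Moves the arm, as the interface text tells. Its arguments: {"type":"object","properties":{"moves":{"type":"array"},"newtons":{"type":"number"}},"required":["moves"]}

```bash
mkdir -p pics; ls
cat > h.py <<'E'
import numpy as np,cv2
from cell import manip,eyes,finish_job
def ray(c,uv):
    p=cv2.undistortPoints(np.array([[uv]],float),np.array(c["mtx"]),np.array(c["distortion"]))[0,0]
    R=np.array(c["R"]);t=np.array(c["t"]).ravel()
    return -R.T@t, R.T@np.array([p[0],p[1],1])
def onz(c,uv,z):
    o,d=ray(c,uv);return o+d*(z-o[2])/d[2]
def proj(c,X):
    return cv2.projectPoints(np.array(X,float).reshape(-1,1,3),cv2.Rodrigues(np.array(c["R"]))[0],np.array(c["t"],float),np.array(c["mtx"]),np.array(c["distortion"]))[0].reshape(-1,2)
E
python3 - <<'E'
from h import *
import pickle
d={}
for n in("top","scene"):
    c=eyes.read_camera(n);d[n]=c;cv2.imwrite(f"pics/{n}0.png",c["image"])
pickle.dump(d,open("c0.pkl","wb"))
s=manip.get_state();print(s)
E
```

```text
pics
{'t': 0.1, 'qpos': array([ 1.03321235,  0.50177429, -0.42682288,  1.55133046,  0.22081051,
        1.13828705, -0.21027806]), 'qd': array([-0.00075055, -0.00089312,  0.00036056, -0.00141673,  0.00238244,
        0.00125492, -0.00206725]), 'joint_efforts': array([-1.07759939e-02, -5.67869568e+01, -5.83824277e+00, -2.79914743e+01,
       -6.89987163e-02,  2.40744447e-02,  3.95900724e-05]), 'tool_pos': array([ 466.1817242 , -452.09721302,  236.77697536]), 'orientation': array([ 9.26811759e-01, -3.75525238e-01, -7.93967537e-04, -3.58751614e-04]), 'contact_force': array([ 0.66219167,  0.04378321, -0.48878604]), 'moment': array([-0.02503528, -0.00772581,  0.00341961]), 'opening': 91.94219459371847}
```

View pics/top0.png

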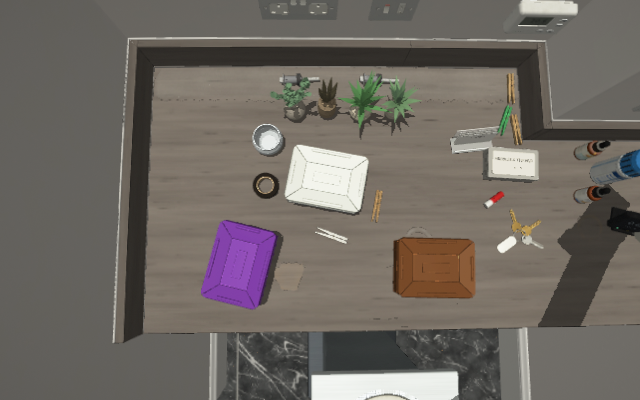

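View pics/scene0.png

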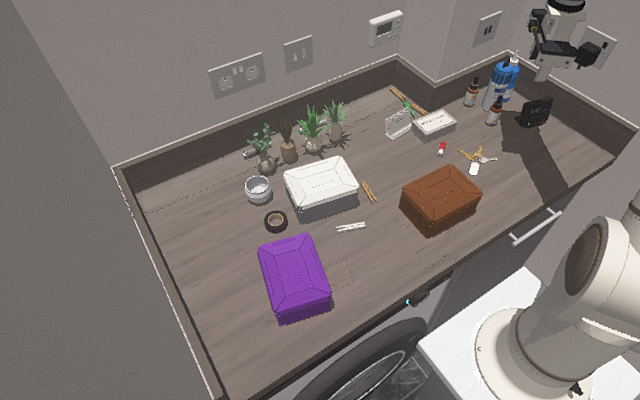

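The tub with the white lid is centred near (327,180) in the top view and (321,185) in the scene view. Next I measure its pose.

```bash
cat > loc.py <<'E'
from h import *
import sys
def lid(c,box,z,thr=150):
    im=c["image"];x0,y0,x1,y1=box
    m=np.zeros(im.shape[:2],np.uint8)
    m[y0:y1,x0:x1]=(im[y0:y1,x0:x1].min(2)>thr)*255
    m=cv2.morphologyEx(m,cv2.MORPH_OPEN,np.ones((3,3)))
    cs,_=cv2.findContours(m,cv2.RETR_EXTERNAL,cv2.CHAIN_APPROX_NONE)
    k=cv2.convexHull(max(cs,key=cv2.contourArea))[:,0]
    P=np.array([onz(c,p,z)[:2] for p in k],np.float32)
    r=cv2.minAreaRect(P);b=cv2.boxPoints(r)
    return r,b,m
E
python3 - <<'E'
from loc import *
import pickle
d=pickle.load(open("c0.pkl","rb"))
for n,box,ts in(("top",(278,140,375,220),(110,140,170)),("scene",(275,150,362,215),(130,150,170))):
  for t in ts:
    r,b,m=lid(d[n],box,77,t);print(n,t,np.round(r[0],1),np.round(r[1],1),r[2]);
  print(b)
  c=d[n];print("cam",-np.array(c["R"]).T@np.array(c["t"]).ravel())
v=cv2.resize(d["top"]["image"][130:230,260:400],None,fx=5,fy=5,interpolation=cv2.INTER_CUBIC);cv2.imwrite("pics/topz.png",v)
v=cv2.resize(d["scene"]["image"][145:230,250:390],None,fx=5,fy=5,interpolation=cv2.INTER_CUBIC);cv2.imwrite("pics/scenez.png",v)
E
```

```text
top 110 [563.4 125.5] [162.4 124.2] 79.37601470947266
top 140 [563.9 125.1] [160.  119.4] 79.13142395019531
top 170 [563.8 124.9] [158.2 117.8] 79.05875396728516
[[490.9416    58.406586]
 [606.6266    36.042786]
 [636.65204  191.36066 ]
 [520.96704  213.72446 ]]
cam [411.40609746 152.10456612 943.11108135]
scene 130 [561.9 125.5] [165.  132.9] 78.95845031738281
scene 150 [561.4 125.2] [162.5 130.4] 79.010986328125
scene 170 [565.6 123.4] [159.6 119.4] 79.10831451416016
[[491.9306    56.318672]
 [609.14636   33.764122]
 [639.29694  190.45642 ]
 [522.0812   213.01099 ]]
cam [  3.11871938 473.2583106  832.63992274]
```

View pics/topz.png

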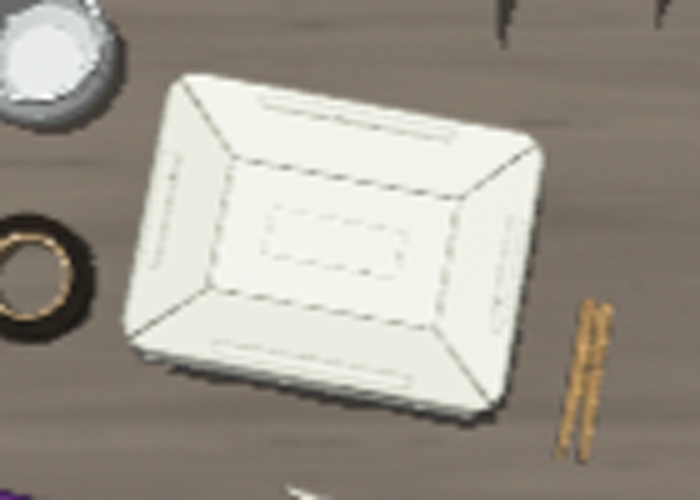

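View pics/scenez.png

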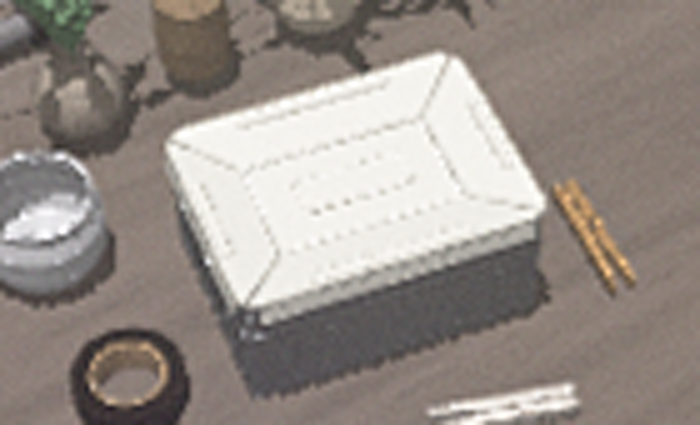

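The tub is at about (564,125) with yaw about −0.19 rad. I'll turn the jaw axis along tub y and press with closed fingertips.

Emit:
play_rows --moves '[{"x": 0.5,"y": 5,"z": 0,"wz": -0.16,"claw": 1},{"x": 1.5,"y": 11,"z": 0,"wz": -0.33,"claw": 1},{"x": 2.5,"y": 17,"z": 0,"wz": -0.5,"claw": 1},{"x": 3.5,"y": 23,"z": 0,"wz": -0.67,"claw": 1},{"x": 4.5,"y": 28,"z": 0,"wz": -0.83,"claw": 1}]' --newtons 10

```text
validation failed for argument at $.mo...
```

Run:
```python
from h import *
import pickle
d=pickle.load(open("c0.pkl","rb"))
for uv in((365,100),(397,105),(290,100),(375,125),(400,128)):
    print(uv,[np.round(onz(d["top"],uv,z)[:2]) for z in (0,80,160)])
```

```text
(365, 100) [array([759.,  31.]), array([730.,  42.]), array([700.,  52.])]
(397, 105) [array([748., -43.]), array([719., -26.]), array([691., -10.])]
(290, 100) [array([759., 205.]), array([730., 200.]), array([700., 196.])]
(375, 125) [array([700.,  10.]), array([675.,  22.]), array([651.,  34.])]
(400, 128) [array([693., -48.]), array([669., -31.]), array([645., -14.])]
```

Emit:
play_rows --moves '[{"x": 0.5,"y": 5,"z": 0,"wx": 0,"wy": 0,"wz": -0.16,"claw": 1},{"x": 1.5,"y": 11,"z": 0,"wx": 0,"wy": 0,"wz": -0.33,"claw": 1},{"x": 2.5,"y": 17,"z": 0,"wx": 0,"wy": 0,"wz": -0.5,"claw": 1},{"x": 3.5,"y": 23,"z": 0,"wx": 0,"wy": 0,"wz": -0.67,"claw": 1},{"x": 4.5,"y": 28,"z": 0,"wx": 0,"wy": 0,"wz": -0.83,"claw": 1}]' --newtons 10

```text
t: 0.72
tool_pos: [511.6, -169.7, 237.6]
orientation: [-0.695, 0.719, 0.0, 0.0]
contact_force: [0.6, 0.0, -0.4]
opening: 46.4
```

Emit:
play_rows --moves '[{"x": 1,"y": 5.5,"z": 0,"wx": 0,"wy": 0,"wz": -0.08,"claw": 1},{"x": 2,"y": 11,"z": -2,"wx": 0,"wy": 0,"wz": -0.155,"claw": 1},{"x": 3,"y": 16.5,"z": -4,"wx": 0,"wy": 0,"wz": -0.155,"claw": 1},{"x": 3.83,"y": 21,"z": -7,"wx": 0,"wy": 0,"wz": -0.155,"claw": 1},{"x": 3.83,"y": 22.5,"z": -10.8,"wx": 0,"wy": 0,"wz": -0.155,"claw": 1}]'

```text
t: 1.35
tool_pos: [550.7, 57.1, 129.5]
orientation: [-0.641, 0.768, 0.0, 0.002]
contact_force: [0.6, -1.3, -0.7]
opening: 1.1
```

Run:
```python
from h import *
s=manip.get_state();print(s["t"],s["tool_pos"],s["orientation"],s["opening"],s["qpos"],s["contact_force"])
for n in("top","scene"):
    c=eyes.read_camera(n)
    cv2.imwrite(f"pics/{n}1.png",c["image"])
    print(proj(c,[[550,53,78],s["tool_pos"]-[0,0,11]]))
a=cv2.imread("pics/top1.png")[60:240,230:430];b=cv2.imread("pics/scene1.png")[70:250,220:420]
cv2.imwrite("pics/z1.png",cv2.resize(np.hstack([a,b]),None,fx=2,fy=2,interpolation=cv2.INTER_CUBIC))
```

```text
1.35 [550.7371856   57.06171994 129.46618186] [-6.41019183e-01  7.67523257e-01  1.08372421e-04  1.56373850e-03] 1.0849957092189828 [ 0.19405934  0.46630751 -0.43145093  1.88806917  0.25337505  0.83816549
 -2.11700876] [ 0.64824682 -1.26528022 -0.6598465 ]
[[361.19621873 183.90989846]
 [361.41693752 180.29831357]]
[[347.52348682 171.15086284]
 [346.63130649 160.23093412]]
```

View pics/z1.png

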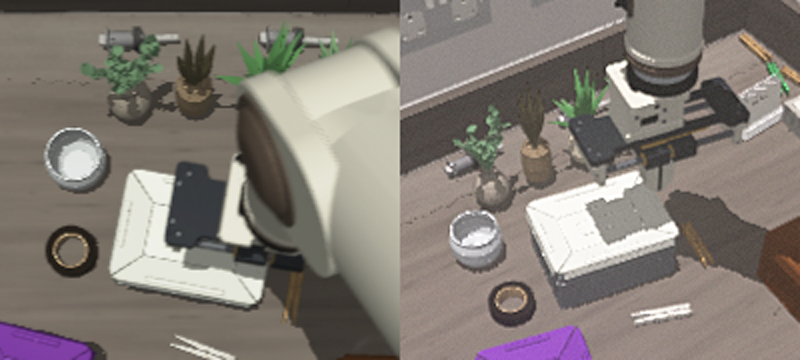

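The closed fingertips hover above the right section (around (361,182) in the top view). Now I descend.

Emit:
play_rows --moves '[{"x": 0,"y": 0,"z": -2,"wx": 0,"wy": 0,"wz": 0,"claw": 1},{"x": 0,"y": 0,"z": -3.5,"wx": 0,"wy": 0,"wz": 0,"claw": 1},{"x": 0,"y": 0,"z": -3.8,"wx": 0,"wy": 0,"wz": 0,"claw": 1},{"x": 0,"y": 0,"z": -4.0,"wx": 0,"wy": 0,"wz": 0,"claw": 1},{"x": 0,"y": 0,"z": -4.15,"wx": 0,"wy": 0,"wz": 0,"claw": 1}]'

```text
t: 2.08
tool_pos: [550.6, 52.2, 89.2]
orientation: [-0.639, 0.769, -0.001, 0.0]
contact_force: [-3.1, -1.1, 10.4]
opening: 0.3
```

Emit:
play_rows --moves '[{"x": 0,"y": 0,"z": -0.1,"wx": 0,"wy": 0,"wz": 0,"claw": 1},{"x": 0,"y": 0,"z": -0.2,"wx": 0,"wy": 0,"wz": 0,"claw": 1},{"x": 0,"y": 0,"z": -0.3,"wx": 0,"wy": 0,"wz": 0,"claw": 1},{"x": 0,"y": 0,"z": -0.4,"wx": 0,"wy": 0,"wz": 0,"claw": 1},{"x": 0,"y": 0,"z": -0.4,"wx": 0,"wy": 0,"wz": 0,"claw": 1}]'

```text
t: 2.7
tool_pos: [549.9, 52.8, 84.2]
orientation: [-0.639, 0.769, 0.0, 0.0]
contact_force: [-0.1, 0.7, -0.1]
opening: 0.1
```

Emit:
play_rows --moves '[{"x": 0,"y": 0,"z": -0.1,"wx": 0,"wy": 0,"wz": 0,"claw": 1},{"x": 0,"y": 0,"z": -0.15,"wx": 0,"wy": 0,"wz": 0,"claw": 1},{"x": 0,"y": 0,"z": -0.2,"wx": 0,"wy": 0,"wz": 0,"claw": 1},{"x": 0,"y": 0,"z": -0.2,"wx": 0,"wy": 0,"wz": 0,"claw": 1},{"x": 0,"y": 0,"z": -0.2,"wx": 0,"wy": 0,"wz": 0,"claw": 1}]'

```text
t: 3.32
tool_pos: [550.1, 52.8, 83.0]
orientation: [-0.639, 0.769, -0.0, 0.0]
contact_force: [-2.5, -0.7, 7.0]
opening: 0.4
```

The bead stops the tips at 72 mm, so the right side is shut. Next I lift and go to the near side.

Emit:
play_rows --moves '[{"x": 0,"y": 0,"z": 2,"wx": 0,"wy": 0,"wz": 0,"claw": 1},{"x": -1,"y": 2,"z": 3,"wx": 0,"wy": 0,"wz": 0,"claw": 1},{"x": -3,"y": 6,"z": 3,"wx": 0,"wy": 0,"wz": 0,"claw": 1},{"x": -3.85,"y": 8.26,"z": 3,"wx": 0,"wy": 0,"wz": 0,"claw": 1},{"x": -3.85,"y": 8.26,"z": 3,"wx": 0,"wy": 0,"wz": 0,"claw": 1}]'

```text
t: 3.95
tool_pos: [509.6, 139.0, 112.4]
orientation: [-0.641, 0.767, 0.001, 0.0]
contact_force: [0.8, 0.0, 0.1]
opening: 0.5
```

Run:
```python
from h import *
s=manip.get_state();print(s["t"],s["tool_pos"],s["contact_force"])
for n in("top","scene"):
    c=eyes.read_camera(n)
    cv2.imwrite(f"pics/{n}2.png",c["image"])
a=cv2.imread("pics/top2.png")[60:240,230:430];b=cv2.imread("pics/scene2.png")[70:250,220:420]
cv2.imwrite("pics/z2.png",cv2.resize(np.hstack([a,b]),None,fx=2,fy=2,interpolation=cv2.INTER_CUBIC))
```

```text
3.95 [509.62765408 138.99900102 112.365713  ] [0.81569474 0.00670226 0.11325344]
```

View pics/z2.png

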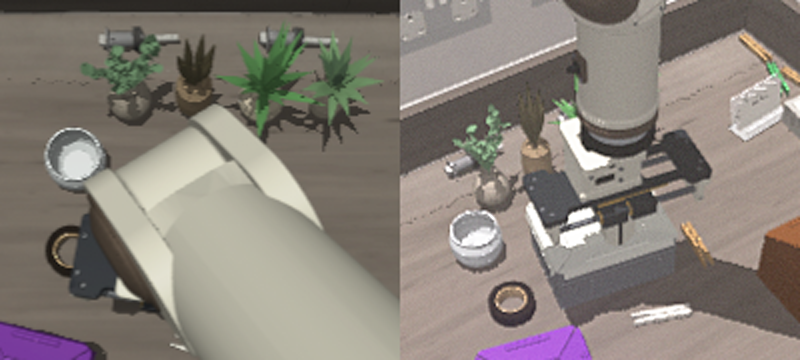

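The view shows the tips above the near section, with tub and neighbours undisturbed.

Emit:
play_rows --moves '[{"x": 0,"y": 0,"z": -1,"wx": 0,"wy": 0,"wz": 0,"claw": 1},{"x": 0,"y": 0,"z": -2,"wx": 0,"wy": 0,"wz": 0,"claw": 1},{"x": 0,"y": 0,"z": -2.2,"wx": 0,"wy": 0,"wz": 0,"claw": 1},{"x": 0,"y": 0,"z": -2.35,"wx": 0,"wy": 0,"wz": 0,"claw": 1},{"x": 0,"y": 0,"z": -2.45,"wx": 0,"wy": 0,"wz": 0,"claw": 1}]'

```text
t: 4.68
tool_pos: [510.8, 134.1, 87.9]
orientation: [-0.639, 0.769, -0.0, -0.001]
contact_force: [-4.1, -3.0, 7.4]
opening: 0.6
```

Emit:
play_rows --moves '[{"x": 0,"y": 0,"z": -0.1,"wx": 0,"wy": 0,"wz": 0,"claw": 1},{"x": 0,"y": 0,"z": -0.2,"wx": 0,"wy": 0,"wz": 0,"claw": 1},{"x": 0,"y": 0,"z": -0.3,"wx": 0,"wy": 0,"wz": 0,"claw": 1},{"x": 0,"y": 0,"z": -0.35,"wx": 0,"wy": 0,"wz": 0,"claw": 1},{"x": 0,"y": 0,"z": -0.35,"wx": 0,"wy": 0,"wz": 0,"claw": 1}]'

```text
t: 5.3
tool_pos: [511.5, 135.2, 84.1]
orientation: [-0.639, 0.769, 0.0, -0.0]
contact_force: [0.6, 0.1, -0.4]
opening: 0.3
```

Emit:
play_rows --moves '[{"x": 0,"y": 0,"z": -0.1,"wx": 0,"wy": 0,"wz": 0,"claw": 1},{"x": 0,"y": 0,"z": -0.15,"wx": 0,"wy": 0,"wz": 0,"claw": 1},{"x": 0,"y": 0,"z": -0.2,"wx": 0,"wy": 0,"wz": 0,"claw": 1},{"x": 0,"y": 0,"z": -0.2,"wx": 0,"wy": 0,"wz": 0,"claw": 1},{"x": 0,"y": 0,"z": -0.2,"wx": 0,"wy": 0,"wz": 0,"claw": 1}]'

```text
t: 5.92
tool_pos: [511.7, 135.2, 82.8]
orientation: [-0.639, 0.769, -0.0, 0.0]
contact_force: [-2.0, 0.1, 5.9]
opening: 0.7
```

Near clicked the same way. Next is left.

Emit:
play_rows --moves '[{"x": 0,"y": 0,"z": 2,"wx": 0,"wy": 0,"wz": 0,"claw": 1},{"x": 1,"y": 1,"z": 3,"wx": 0,"wy": 0,"wz": 0,"claw": 1},{"x": 4,"y": 4,"z": 3,"wx": 0,"wy": 0,"wz": 0,"claw": 1},{"x": 6.65,"y": 6.2,"z": 3,"wx": 0,"wy": 0,"wz": 0,"claw": 1},{"x": 6.65,"y": 6.2,"z": 3,"wx": 0,"wy": 0,"wz": 0,"claw": 1}]'

```text
t: 6.55
tool_pos: [580.0, 200.6, 112.4]
orientation: [-0.64, 0.768, 0.0, 0.002]
contact_force: [0.1, -1.0, -0.2]
opening: -0.1
```

Emit:
play_rows --moves '[{"x": 0,"y": 0,"z": 0,"wx": 0,"wy": 0,"wz": 0,"claw": 1},{"x": 0,"y": 0,"z": -1.5,"wx": 0,"wy": 0,"wz": 0,"claw": 1},{"x": 0,"y": 0,"z": -2.1,"wx": 0,"wy": 0,"wz": 0,"claw": 1},{"x": 0,"y": 0,"z": -2.3,"wx": 0,"wy": 0,"wz": 0,"claw": 1},{"x": 0,"y": 0,"z": -2.45,"wx": 0,"wy": 0,"wz": 0,"claw": 1}]'

```text
t: 7.18
tool_pos: [577.0, 196.5, 87.7]
orientation: [-0.639, 0.769, 0.0, -0.001]
contact_force: [-2.9, -0.1, 4.8]
opening: 0.3
```

Emit:
play_rows --moves '[{"x": 0,"y": 0,"z": -0.1,"wx": 0,"wy": 0,"wz": 0,"claw": 1},{"x": 0,"y": 0,"z": -0.2,"wx": 0,"wy": 0,"wz": 0,"claw": 1},{"x": 0,"y": 0,"z": -0.3,"wx": 0,"wy": 0,"wz": 0,"claw": 1},{"x": 0,"y": 0,"z": -0.35,"wx": 0,"wy": 0,"wz": 0,"claw": 1},{"x": 0,"y": 0,"z": -0.35,"wx": 0,"wy": 0,"wz": 0,"claw": 1}]'

```text
t: 7.8
tool_pos: [578.0, 197.1, 84.1]
orientation: [-0.639, 0.769, 0.0, -0.0]
contact_force: [0.8, -1.0, 0.4]
opening: 0.7
```

Emit:
play_rows --moves '[{"x": 0,"y": 0,"z": -0.1,"wx": 0,"wy": 0,"wz": 0,"claw": 1},{"x": 0,"y": 0,"z": -0.15,"wx": 0,"wy": 0,"wz": 0,"claw": 1},{"x": 0,"y": 0,"z": -0.2,"wx": 0,"wy": 0,"wz": 0,"claw": 1},{"x": 0,"y": 0,"z": -0.2,"wx": 0,"wy": 0,"wz": 0,"claw": 1},{"x": 0,"y": 0,"z": -0.2,"wx": 0,"wy": 0,"wz": 0,"claw": 1}]'

```text
t: 8.43
tool_pos: [578.2, 197.2, 83.0]
orientation: [-0.639, 0.769, -0.0, 0.0]
contact_force: [-1.8, -0.4, 6.3]
opening: 0.5
```

Emit:
play_rows --moves '[{"x": 0,"y": 0,"z": 2,"wx": 0,"wy": 0,"wz": 0,"claw": 1},{"x": 0.5,"y": -1,"z": 3,"wx": 0,"wy": 0,"wz": 0,"claw": 1},{"x": 2,"y": -4.5,"z": 3,"wx": 0,"wy": 0,"wz": 0,"claw": 1},{"x": 3.5,"y": -7.5,"z": 3,"wx": 0,"wy": 0,"wz": 0,"claw": 1},{"x": 3.85,"y": -8.25,"z": 3,"wx": 0,"wy": 0,"wz": 0,"claw": 1}]'

```text
t: 9.05
tool_pos: [618.3, 110.1, 112.8]
orientation: [-0.637, 0.771, -0.001, -0.0]
contact_force: [-0.4, 0.4, -0.6]
opening: 0.7
```

Run:
```python
from h import *
s=manip.get_state();print(s["t"],s["tool_pos"],s["contact_force"])
for n in("top","scene"):
    c=eyes.read_camera(n)
    cv2.imwrite(f"pics/{n}3.png",c["image"])
a=cv2.imread("pics/top3.png")[60:240,230:430];b=cv2.imread("pics/scene3.png")[70:250,220:420]
cv2.imwrite("pics/z3.png",cv2.resize(np.hstack([a,b]),None,fx=2,fy=2,interpolation=cv2.INTER_CUBIC))
```

```text
9.05 [618.28492988 110.13585692 112.81973179] [-0.39379721  0.41480594 -0.58284842]
```

View pics/z3.png

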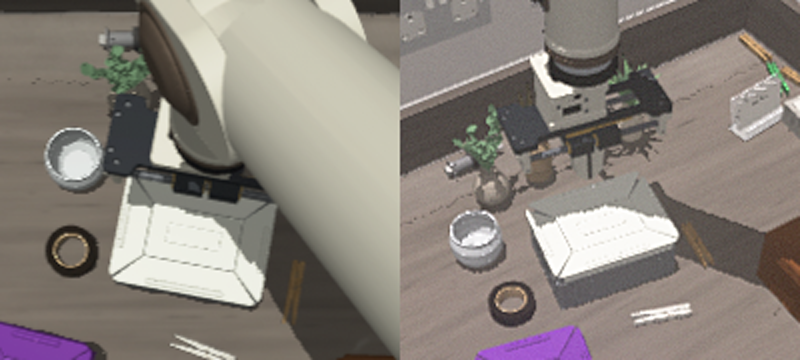

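The left corner of the gripper, at about (297,110) in the top view, sits in front of the plants. The computed clearance is over 20 mm and the force reads about zero. The tub is in place, so I press the far side.

Emit:
play_rows --moves '[{"x": 0,"y": 0,"z": 0,"wx": 0,"wy": 0,"wz": 0,"claw": 1},{"x": 0,"y": 0,"z": -1.5,"wx": 0,"wy": 0,"wz": 0,"claw": 1},{"x": 0,"y": 0,"z": -2.1,"wx": 0,"wy": 0,"wz": 0,"claw": 1},{"x": 0,"y": 0,"z": -2.3,"wx": 0,"wy": 0,"wz": 0,"claw": 1},{"x": 0,"y": 0,"z": -2.45,"wx": 0,"wy": 0,"wz": 0,"claw": 1}]'

```text
t: 9.78
tool_pos: [615.7, 115.4, 87.8]
orientation: [-0.639, 0.769, 0.0, -0.001]
contact_force: [-2.8, -0.9, 4.1]
opening: 0.3
```

Emit:
play_rows --moves '[{"x": 0,"y": 0,"z": -0.1,"wx": 0,"wy": 0,"wz": 0,"claw": 1},{"x": 0,"y": 0,"z": -0.2,"wx": 0,"wy": 0,"wz": 0,"claw": 1},{"x": 0,"y": 0,"z": -0.3,"wx": 0,"wy": 0,"wz": 0,"claw": 1},{"x": 0,"y": 0,"z": -0.35,"wx": 0,"wy": 0,"wz": 0,"claw": 1},{"x": 0,"y": 0,"z": -0.35,"wx": 0,"wy": 0,"wz": 0,"claw": 1}]'

```text
t: 10.4
tool_pos: [616.4, 114.6, 84.1]
orientation: [-0.639, 0.769, 0.0, -0.0]
contact_force: [-0.0, 0.3, 0.9]
opening: 0.4
```

Emit:
play_rows --moves '[{"x": 0,"y": 0,"z": -0.1,"wx": 0,"wy": 0,"wz": 0,"claw": 1},{"x": 0,"y": 0,"z": -0.15,"wx": 0,"wy": 0,"wz": 0,"claw": 1},{"x": 0,"y": 0,"z": -0.2,"wx": 0,"wy": 0,"wz": 0,"claw": 1},{"x": 0,"y": 0,"z": -0.2,"wx": 0,"wy": 0,"wz": 0,"claw": 1},{"x": 0,"y": 0,"z": -0.2,"wx": 0,"wy": 0,"wz": 0,"claw": 1}]'

```text
t: 11.02
tool_pos: [616.7, 114.7, 82.9]
orientation: [-0.639, 0.769, -0.0, 0.0]
contact_force: [-1.7, -0.1, 6.3]
opening: 0.3
```

All four behaved alike. I lift away and retreat to look.

Emit:
play_rows --moves '[{"x": 0,"y": 0,"z": 3,"wx": 0,"wy": 0,"wz": 0,"claw": 1},{"x": -1,"y": -2,"z": 7,"wx": 0,"wy": 0,"wz": 0,"claw": 1},{"x": -3,"y": -6,"z": 11,"wx": 0,"wy": 0,"wz": 0,"claw": 1},{"x": -5,"y": -11,"z": 13,"wx": 0,"wy": 0,"wz": 0,"claw": 1},{"x": -7,"y": -16,"z": 14,"wx": 0,"wy": 0,"wz": 0,"claw": 1}]'

```text
t: 11.65
tool_pos: [546.5, -46.7, 223.8]
orientation: [-0.639, 0.769, -0.001, 0.001]
contact_force: [1.1, -0.8, -0.2]
opening: 0.5
```

Emit:
play_rows --moves '[{"x": -1,"y": -5,"z": 0,"wx": 0,"wy": 0,"wz": 0,"claw": 1},{"x": -2,"y": -11,"z": 0,"wx": 0,"wy": 0,"wz": 0,"claw": 1},{"x": -3,"y": -17,"z": 0,"wx": 0,"wy": 0,"wz": 0,"claw": 1},{"x": -4,"y": -23,"z": 0,"wx": 0,"wy": 0,"wz": 0,"claw": 1},{"x": -5,"y": -28,"z": 0,"wx": 0,"wy": 0,"wz": 0,"claw": 1}]'

```text
t: 12.28
tool_pos: [495.5, -328.1, 222.2]
orientation: [-0.639, 0.77, -0.0, -0.0]
contact_force: [0.2, 0.1, 0.3]
opening: 0.5
```

Run:
```python
from loc import *
s=manip.get_state();print(s["t"],s["tool_pos"],s["contact_force"])
for n,box in(("top",(278,140,375,220)),("scene",(275,150,362,215))):
    c=eyes.read_camera(n)
    cv2.imwrite(f"pics/{n}4.png",c["image"])
    for z in(70,77):
        r,b,m=lid(c,box,z,150 if n=="top" else 170);print(n,z,r)
a=cv2.imread("pics/top4.png")[100:240,240:400];b=cv2.imread("pics/scene4.png")[120:260,240:400]
cv2.imwrite("pics/z4.png",cv2.resize(np.hstack([a,b]),None,fx=2.5,fy=2.5,interpolation=cv2.INTER_CUBIC))
```

```text
12.275 [ 495.49957663 -328.07624985  222.16617322] [0.24069148 0.06581263 0.33742051]
top 70 ((564.0152587890625, 124.74659729003906), (161.45791625976562, 121.02963256835938), 79.13179016113281)
top 77 ((562.791748046875, 124.96595764160156), (160.16342163085938, 120.05925750732422), 79.13178253173828)
scene 70 ((565.06494140625, 123.44979858398438), (160.60826110839844, 121.78646850585938), 79.02825164794922)
scene 77 ((559.9070434570312, 126.66057586669922), (159.1341094970703, 120.66863250732422), 79.02825927734375)
```

View pics/z4.png

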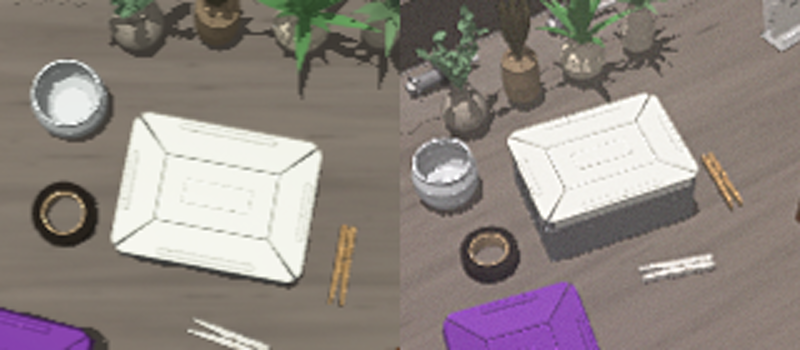

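The lid now has one even shade on all four sections. At 70 mm height it measures about 161×121 mm, with the pose unchanged, and the neighbours are in place.

```bash
python3 -c "
from cell import finish_job
print(finish_job())"
```

```text
the job is handed in; nothing more can be done
None
```

I pressed the tub's four rim sections shut with the closed fingertips, in the order right, near, left, far, and handed the job in at about 12.4 s of the 48 s allowed. The hand-in reports no verdict.

- **Each section:** it resisted at first (readings of about 4 to 10 N), then gave way and the force dropped to about zero. A light follow-up press of 6 to 7 N then met firm resistance with the fingertips about 72 mm up, which is the height of a shut bead.
- **Final pictures:** the lid is evenly shaded on all four sections and measures about 161 × 121 mm at 70 mm height, which fits a flat, shut lid.
- **Tub and surroundings:** the tub is still at about (564, 125) mm with its turn unchanged, to within 1 mm in the top view. The scene camera differs from the top view by 1 to 1.5 mm, within its calibration. By eye in the pictures, the things around it have not moved.
- **Arm:** it was clear of everything at hand-in. No check failed.

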